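# Seat the nylon jaw block in the corner stop and hold it there

## Task

Open the grey tub: tip its blue lid well up by the yellow tab (about 20 degrees) while its other edge still rests on the tub's rim, then lift it off and lay it flat on the bench, tab up, clear of the tub and the corner stop. Take the cream nylon block out of the tub and seat it flat on the aluminium plate with one long side against the dark fence away from the robot and one end against the dark fence on the left, pressed into the corner with a light, steady push of 5 to 10 newtons on both fences at once. Finish while still holding the block pressed there, and leave the brass weight, the bronze bush and the green tape roll where they stand.

Things in the scene. Friction and masses are not known exactly. Their poses are not given: they have to be found in the camera images.
- tub: Grey open tub fixed to the bench, 120 (x) x 110 (y) x 38 mm high, walls and floor 4 mm thick, so the inside is 112 x 102 mm and its floor 4 mm above the bench. Origin: centre of its underside; z up. Mind the tall white test machine to the right of the work: it fills x > 0.48, y < 0.17 m, so come round its front (x about 0.3 m).
- lid: Loose blue lid, 126 (x) x 116 (y) x 5 mm, about 0.14 kg, resting on the tub's rim. Origin: centre of the plate's underside, 38 mm above the bench when shut; z up. A 4 mm deep lip (102 x 92 mm) below it lies in the tub with 5 mm of play; laid on the bench the origin is at 4 mm. The yellow tab is near the +x edge, away from the robot; the edge to tip about is at x = -63 mm.
- lid_tab (a point): Centre of the top of the lid's yellow tab, at x = +47 mm, z = +29 mm from the lid's origin. The tab is 20 mm along the lid's x, 14 mm along its y and stands 24 mm above the lid; pinch it across its 14 mm (along the lid's y).
- jaw_block: Cream nylon block with two holes in the top, 32 (x) x 55 (y) x 24 mm (z), about 0.06 kg, lying loose on the tub's floor, long side along its y. Origin: centre of its underside; z up.
- corner_plate: Corner stop: aluminium plate 110 x 110 x 10 mm fixed to the bench, with two dark steel fences 9 mm high above it. Origin: centre of its underside; z up, x roughly away from the robot. The seated block has its y along the plate's y (either way round) and its origin at x = +19, y = +7.5, z = +10 mm. Fingertips kept 11 mm or more above the plate pass over the fences.
- long_fence: The fence away from the robot, for the block's long side: 78 mm along the plate's y, 13 mm wide, 9 mm high. Its stop face looks to the plate's -x, at x = +35 mm from the plate's origin. Origin: centre of its underside, on the plate. It stops short of the corner (relief).
- end_fence: The fence on the robot's left, for the block's end: 78 mm along the plate's x, 13 mm wide, 9 mm high. Its stop face looks to the plate's -y, at y = +35 mm from the plate's origin. Origin: centre of its underside, on the plate. It stops short of the corner (relief).
- corner (a point): The point where the two stop faces would meet, on the plate's top (z 10 mm); axes as the plate's. Bearing down on the plate makes friction that takes part of the push, so keep the downward force low (a few N).
- brass_weight: Knobbed brass weight, 30 mm across, 40 mm high, standing on the bench: leave alone. Origin: centre of its underside.
- bush: Flanged bronze bush, 34 mm across, 26 mm high, standing on the bench: leave alone. Origin: centre of its underside.
- tape: Green tape roll, 58 mm across, 18 mm high, lying on the bench: leave alone. Origin: centre of its underside.

How it is judged:
On the way, in this order (a step that is already met when the one before it is completed fails the run):
1. the lid is tipped up by at least 0.17 rad with its other edge still resting on the tub (angle between lid's own z axis and vertical above 0.17 rad and contact force between lid and tub above 0.03 N and z of lid_tab in the frame of tub above 0.07 m), for 0.1 s.
2. the lid lies flat on the bench, let go, clear of the tub and the corner stop (height (world z) of lid below 0.015 m and angle between lid's own z axis and vertical below 0.12 rad and horizontal distance between lid and tub above 0.11 m and contact force between lid and tub below 0.05 N and contact force between lid and corner_plate below 0.05 N and contact force between lid and the fingers below 0.05 N and linear speed of lid below 0.02 m/s), for 0.2 s.
3. the block is lifted out of the tub (z of jaw_block in the frame of tub above 0.04 m), for 0.1 s.
At the end, for the whole second after the job is handed in: Block flat on the plate, within 3 mm and 0.05 rad of its seat, at rest, held by the fingers, pressing each fence with 1 to 40 N; lid flat on the bench and let go (origin under 15 mm high, tilt under 0.12 rad), 110 mm or more from the tub's centre, touching neither tub nor corner stop (all of step 2 and x of jaw_block in the frame of corner between -0.019 and -0.013 m and y of jaw_block in the frame of corner between -0.0305 and -0.0245 m and z of jaw_block in the frame of corner between -0.003 and 0.003 m and angle between jaw_block's own z axis and vertical below 0.07 rad and angle between the y axis of jaw_block and the y axis of corner_plate, either way round below 0.05 rad and contact force between jaw_block and long_fence between 1 and 40 N and contact force between jaw_block and end_fence between 1 and 40 N and contact force between jaw_block and the fingers above 1 N and linear speed of jaw_block below 0.01 m/s); the arm keeps its last pose, push and grip.
It fails at once if the brass weight is moved more than 20 mm (distance of brass_weight from where it was at the start of the episode above 0.02 m).
It fails at once if the bronze bush is moved more than 20 mm (distance of bush from where it was at the start of the episode above 0.02 m).
It fails at once if the green tape roll is moved more than 20 mm (distance of tape from where it was at the start of the episode above 0.02 m).
It also fails if it takes over 64 s, if anything falls off the work surface, if the arm or the gripper's body presses on something with over 40 N, if the wrist force passes 120 N, or if a joint passes its speed limit or range.

## Robot

A 6-joint arm with a two-finger parallel gripper is mounted at the origin on a cart in front of the work surface, level with it; the furniture and walls round the work are solid. World frame = base frame: x ahead of the robot, y to its left, z up, the work surface at z = 0. Lengths are in m, angles in rad, forces in N, time in s.
With the tool pointing down it reaches from about 0.25 to 0.725 m from the base axis. Payload 4 kg.
Tool frame: the origin (TCP) lies at the very end of the fingers, on their centre line; the grasp point (between the pads) lies 19 mm behind it; z points along the fingers, y is the line along which they close (so a half turn about z gives the same grasp; the last joint's range is limited). The gripper opens to 85 mm and grips with 20 to 120 N. Pads are 22 mm wide; open, the fingers measure 114 mm over their backs; the gripper's body (76 mm by 85 mm) begins 54 mm behind the grasp point. The pads swing forward as they close: fully open they stand 13 mm farther back than shut.
Start: joints at [1.147, 0.241, 0.005, 1.335, 0, 1.571], TCP at [0.206, 0.456, 0.231] pointing down, gripper open.
Joint ranges: [-2.72, 2.72], [-1.05, 1.87], [-1.09, 1.28], [-1.99, 2.15], [-1.42, 1.44], [-3.14, 3.14]. Speed limits (rad/s): [2.79, 2.79, 3.14, 3.14, 3.14, 3.14].

## Interface

Orientations are given as a unit quaternion [x, y, z, w].
In Python, from workcell import telemetry, vision, workorder gives the robot as it stands.
- The arm moves only by the shell command python3 -m inch 'ROWS'. ROWS is JSON, a list of rows, each a list of 3 entries, a list of its own where there are three numbers: the turn, a rotation vector about the tool's x, y, z scaled (see below), then the shift along the tool's x, y, z scaled (see below), then the closure, from -1 (fully open) to 1 (shut). A call has 1 to 10 rows; each row shifts and turns the commanded pose from where the row before left it, along the tool's axes as they then stand; what a row does not reach is not made up. The controller multiplies each number of a shift by 0.3 m and each number of a turn by 360 degrees. A row lasts 1/12 s, in which the tool goes at most 41.7 mm and 7.16 degrees, less where a joint would pass 70% of its speed; a pose out of reach is approached as far as the arm can. A call with a number of a shift or a turn outside -1 to 1 is refused whole. A call with a gripper value outside its range is refused whole. The fingers move at their own pace and stop on an object; the grip force is fixed at half the most. Time passes only in rows, so rows that do not move let the fingers close. It gives the time, the measured TCP pose, the force, the opening and the grip force at its end, in the units of the state.
- telemetry.get_obs(): the state, without advancing time (a new reading comes with each control period).
- vision.camera(name): name is "side" or "top"; returns a dict with "img" (400x640x3 uint8, red, green, blue), "fov_y" (degrees; the focal length in pixels is half the picture's height over the tangent of half this angle, whatever the lens; pixels are square), "cx", "cy" (the principal point, pixels), "D" ([k1, k2, p1, p2, k3] as OpenCV has them; the pictures are not rectified), "pose" (4x4, takes a point from camera to world coordinates). Camera axes: x right, y up, looking along -z (the intrinsics and any distortion apply to the point x, -y, -z); pixel columns grow to the right and rows downward; lengths in m; the calibration is good to about 2 mm. A picture is of the moment at which its call begins. There is no depth.
- workorder.job_done(): hands the job in; it is judged then, once.
The state is a dict: "clock": time; "joint_pos": joint angles; "joint_vel": joint speeds; "tau": joint torques, N m; "eef_pos": TCP position; "tool_rot": TCP orientation; "ft_force": force on the tool from outside, world axes, zero at the start; "ft_torque": the same for the moment, N m; "grip_width": finger opening in m; "grasp_force": force on a finger pad.
Only numpy, scipy, OpenCV 4.12 (cv2) and the standard library are available. Lean on these libraries where they do the work, as an engineer would, in place of code of your own. Each camera call takes 0.05 s, during which the arm holds its last target. There are 200 camera calls.

## Working session

There is one attempt and no reset: what is moved stays moved. The work goes in short steps, Python scripts to look and compute and a shell command to move; the robot and the scene stay as the last step left them, time stands still between calls to the robot, and variables do not carry over. Pictures are saved under pics/ and viewed, at most 10 in all, crops included, and the job is handed in when it is done.

```bash
ls; mkdir -p pics; cat > h.py <<'E'
import numpy as np, cv2
from workcell import telemetry, vision, workorder
def cam(n,save=None):
    c=vision.camera(n)
    if save: cv2.imwrite('pics/'+save,cv2.cvtColor(c['img'],cv2.COLOR_RGB2BGR))
    return c
def ray(c,uv):
    f=200/np.tan(np.radians(c['fov_y']/2)); K=np.array([[f,0,c['cx']],[0,f,c['cy']],[0,0,1]])
    p=cv2.undistortPoints(np.array(uv,float).reshape(-1,1,2),K,np.array(c['D'],float)).reshape(-1,2)
    d=np.c_[p[:,0],-p[:,1],-np.ones(len(p))]; T=np.array(c['pose']); return T[:3,3],d@T[:3,:3].T
def onz(c,uv,z):
    o,d=ray(c,uv); return o+d*((z-o[2])/d[:,2])[:,None]
def proj(c,P):
    f=200/np.tan(np.radians(c['fov_y']/2)); K=np.array([[f,0,c['cx']],[0,f,c['cy']],[0,0,1]])
    T=np.linalg.inv(np.array(c['pose'])); q=np.atleast_2d(P)@T[:3,:3].T+T[:3,3]; q=q*[1,-1,-1]
    return cv2.projectPoints(q,np.zeros(3),np.zeros(3),K,np.array(c['D'],float))[0].reshape(-1,2)
def hsv(c): return cv2.cvtColor(c['img'],cv2.COLOR_RGB2HSV)
E
python3 - <<'E'
from h import *
for n in('top','side'):
    c=cam(n,n+'0.png'); print(n,c['fov_y'],c['cx'],c['cy'],c['D'],np.round(c['pose'],3).tolist())
print(telemetry.get_obs())
E
```

```text
pics
top 47.18290346628691 321.9637823596275 211.27069954169988 [0.02484552 0.         0.         0.         0.        ] [[0.028, 0.992, -0.122, 0.405], [-1.0, 0.027, -0.013, 0.322], [-0.01, 0.122, 0.992, 0.99], [0.0, 0.0, 0.0, 1.0]]
side 46.26631819256534 314.0202963595601 202.12356264137057 [-0.0816108  0.         0.         0.         0.       ] [[-0.987, 0.109, -0.122, 0.438], [-0.162, -0.568, 0.807, 1.067], [0.019, 0.816, 0.578, 0.585], [0.0, 0.0, 0.0, 1.0]]
{'clock': 0.1, 'joint_pos': array([1.14699885e+00, 2.41355547e-01, 3.84082110e-03, 1.33519456e+00,
       4.74858114e-06, 1.57081387e+00]), 'joint_vel': array([-8.11733495e-04, -2.86924331e-03,  3.15844525e-03,  9.31756505e-05,
       -1.20054743e-03,  1.20249392e-04]), 'tau': array([ 3.68031879e-04, -3.73138011e+01,  2.53010523e+01,  1.08692329e-02,
        2.01571197e-05, -7.21655535e-07]), 'eef_pos': array([0.20537569, 0.4552456 , 0.23048611]), 'tool_rot': array([ 2.10325029e-01,  9.77631049e-01, -9.34590201e-04, -2.03476784e-04]), 'ft_force': array([ 0.11466264, -0.40319661,  0.30294112]), 'ft_torque': array([ 0.01288742, -0.04741034,  0.0727957 ]), 'grasp_force': 0.0, 'grip_width': 0.0855063463078341}
```

View pics/top0.png

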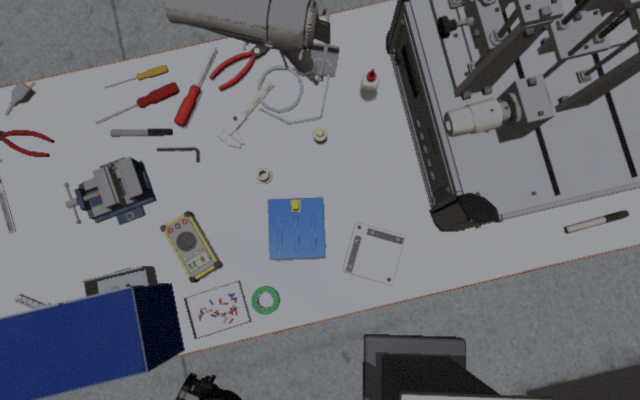

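View pics/side0.png

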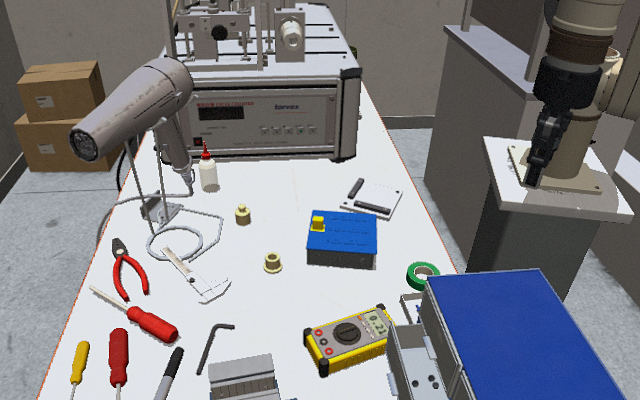

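The top view has image up as +x and image left as +y. It shows the lid at (297,228), its tab at (296,206), the corner plate at (374,252), the weight at (320,135), the bush at (264,176) and the tape at (265,300). The side view shows the same layout.

```bash
cat > m.py <<'E'
from h import *
np.set_printoptions(precision=4,suppress=True)
c=cam('top'); H=hsv(c)
def big(m,roi):
    z=np.zeros_like(m); u0,u1,v0,v1=roi; z[v0:v1,u0:u1]=m[v0:v1,u0:u1]
    cs,_=cv2.findContours(z,cv2.RETR_EXTERNAL,cv2.CHAIN_APPROX_NONE); return max(cs,key=cv2.contourArea)
def rect(cnt,z,s=0.5):
    P=onz(c,cnt.reshape(-1,2)+0.,z)[:,:2]
    (x,y),(a,b),t=cv2.minAreaRect((P*1000).astype(np.float32)); return np.array([x,y,a,b,t])
E
python3 - <<'E'
from m import *
lid=big(cv2.inRange(H,(100,120,60),(125,255,255)),(240,350,180,280)); print('lid',rect(lid,.043))
tab=big(cv2.inRange(H,(22,120,120),(35,255,255)),(280,312,190,220)); print('tab',rect(tab,.067), cv2.boundingRect(tab))
tape=big(cv2.inRange(H,(50,120,50),(90,255,255)),(240,290,280,320)); print('tape',rect(tape,.018))
for n,p,z in(('brass',(320,135),.03),('bush',(264,176),.02)): print(n,onz(c,[p],z)[0])
cr=c['img'][205:300,330:420]; cv2.imwrite('pics/plate.png',cv2.resize(cv2.cvtColor(cr,cv2.COLOR_RGB2BGR),None,fx=6,fy=6,interpolation=cv2.INTER_CUBIC))
s=cam('side'); Hs=hsv(s); c2=c
t=big(cv2.inRange(Hs,(22,120,100),(35,255,255)),(300,335,205,235)); print('sidetab',cv2.boundingRect(t),proj(s,[[.42,.34,.067]]))
# triangulate tab top centre guess later
E
```

```text
lid [485.5471 386.9065 121.7756 113.0217   3.551 ]
tab [529.2608 389.2675  20.4874  12.2316   2.0625] (292, 200, 7, 11)
tape [334.0529 448.4319  49.2506  54.3439   1.5807]
brass [0.6878 0.3434 0.03  ]
bush [0.5968 0.4618 0.02  ]
sidetab (311, 216, 14, 16) [[380.4623 208.4068]]
```

View pics/plate.png

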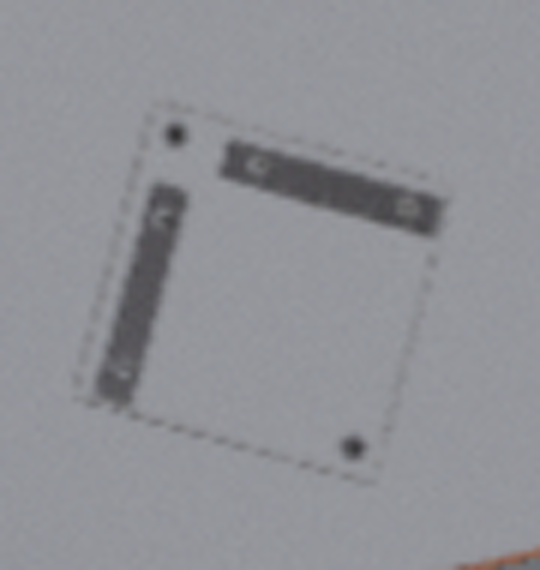

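The crop shows both fences clearly: the long fence along the top (about (220–440, 140–235) in the crop) and the end fence at the left. The crop scale is 6x.

```bash
python3 - <<'E'
from m import *
G=cv2.cvtColor(c['img'],cv2.COLOR_RGB2GRAY); m=cv2.inRange(G,0,118)
L=big(m,(365,406,225,247)); E_=big(m,(345,363,233,275))
o=[]
for n,k,roi in(('long',L,(365,406,225,247)),('end',E_,(345,363,233,275))):
    r=rect(k,.019); print(n,r)
cs,_=cv2.findContours(m[205:300,330:420],cv2.RETR_EXTERNAL,cv2.CHAIN_APPROX_NONE)
for k in cs:
    if 3<cv2.contourArea(k)<25:
        p=k.reshape(-1,2).mean(0)+[330,205]; print('spot',p,onz(c,[p],.01)[0])
# subpixel stop-face lines: edge at half intensity along normal, from world sampling
def samp(P): 
    uv=proj(c,P).astype(np.float32); return cv2.remap(G.astype(np.float32),uv[:,0].reshape(1,-1),uv[:,1].reshape(1,-1),cv2.INTER_LINEAR)[0]
for n,k in(('long',L),('end',E_)):
    r=rect(k,.019); 
    pts=cv2.boxPoints(((r[0],r[1]),(r[2],r[3]),r[4])); e=pts[1]-pts[0]; f=pts[2]-pts[1]
    a=e if np.linalg.norm(e)>np.linalg.norm(f) else f; a/=np.linalg.norm(a); nn=np.array([-a[1],a[0]])
    for sgn in(-1,1):
        out=[]
        for t in np.arange(-30,31,3.):
            s=np.arange(0,18,.25); P=(r[:2]+a*t+np.outer(s,nn*sgn))/1000; v=samp(np.c_[P,np.full(len(s),.019)])
            lo=v[:8].min(); hi=v[-16:].max(); i=np.argmax(v>(lo+hi)/2); out.append(P[i]*1000)
        out=np.array(out); vx,vy,x,y=cv2.fitLine(out.astype(np.float32),cv2.DIST_HUBER,0,.01,.01).ravel()
        print(n,sgn,'line through',x,y,'dir deg',np.degrees(np.arctan2(vy,vx)), 'offset',((np.array([x,y])-r[:2])@nn))
E
```

```text
long [474.5697 199.7891  78.6438  14.6322  75.5469]
end [435.3893 266.3485  13.5381  78.7047  75.204 ]
spot [414.4545 298.5   ] [0.3456 0.1356 0.01  ]
spot [388.3333 279.3333] [0.3838 0.1906 0.01  ]
spot [358.875 227.   ] [0.493  0.2547 0.01  ]
long -1 line through 481.98883 199.42589 dir deg 75.63042 offset -7.2749842954453925
long 1 line through 467.02728 199.87431 dir deg 75.7484 offset 7.324984160386521
end -1 line through 435.09656 259.36676 dir deg -14.226724 offset -6.824991497137489
end 1 line through 434.2317 273.71335 dir deg -15.034769 offset 6.825011791169345
```

```bash
cat > go.py <<'E'
# usage: go.py x y z [yaw_of_tool_y_deg tilt_deg] -> turn (do first) and shift after it, in row units (totals)
import sys; from h import *
from scipy.spatial.transform import Rotation as Ro
a=[float(v) for v in sys.argv[1:]]; o=telemetry.get_obs(); R=Ro.from_quat(o['tool_rot'])
T=R
if len(a)>3:
    b=np.radians(a[3]); y=np.array([np.cos(b),np.sin(b),0]); z=np.array([0,0,-1.]); T=Ro.from_matrix(np.c_[np.cross(y,z),y,z])
    if len(a)>4: T=Ro.from_rotvec(-y*np.radians(a[4]))*T
np.set_printoptions(precision=4,suppress=True)
t=(R.inv()*T).as_rotvec(); d=T.inv().apply(np.array(a[:3])-o['eef_pos'])
print('turn',t/2/np.pi,'rows',np.ceil(np.linalg.norm(t)/np.radians(7.1)),'shift',d/.3,'rows',np.linalg.norm(d)/.04)
print('j',o['joint_pos'],'p',o['eef_pos'],'t',o['clock'],'F',o['ft_force'],o['grip_width'],o['grasp_force'])
E
python3 go.py .532 .3895 .15 93.4
```

```text
turn [-0.0002 -0.     -0.0769] rows 4.0 shift [-1.0734 -0.2842  0.2696] rows 8.56969726960446
j [ 1.147   0.241   0.0044  1.3352 -0.      1.5708] p [0.2055 0.4555 0.2309] t 0.25 F [-0.2374 -0.9013  0.048 ] 0.08536594786766247 0.0
```

```bash
python3 -m inch '[[[0,0,-0.0192],[0,0,0],-1],[[0,0,-0.0192],[0,0,0],-1],[[0,0,-0.0192],[0,0,0],-1],[[0,0,-0.0193],[0,0,0],-1]]'; python3 -m inch '[[[0,0,0],[-0.107,-0.0284,0.027],-1],[[0,0,0],[-0.107,-0.0284,0.027],-1],[[0,0,0],[-0.107,-0.0284,0.027],-1],[[0,0,0],[-0.107,-0.0284,0.027],-1],[[0,0,0],[-0.107,-0.0284,0.027],-1],[[0,0,0],[-0.107,-0.0284,0.027],-1],[[0,0,0],[-0.107,-0.0284,0.027],-1],[[0,0,0],[-0.107,-0.0284,0.027],-1],[[0,0,0],[-0.107,-0.0284,0.027],-1],[[0,0,0],[-0.107,-0.0284,0.027],-1]]'; python3 -m inch '[[[0,0,0],[0,0,0],-1],[[0,0,0],[0,0,0],-1],[[0,0,0],[0,0,0],-1]]'; python3 go.py .532 .3895 .046 93.4
```

```text
clock: 0.58
eef_pos: [0.2056, 0.4557, 0.2311]
tool_rot: [-0.033, 0.999, -0.0, -0.0]
ft_force: [0.5, -0.8, 0.2]
grip_width: 0.0861
grasp_force: 0.0
clock: 1.42
eef_pos: [0.5326, 0.3891, 0.1495]
tool_rot: [-0.03, 1.0, -0.0, -0.0]
ft_force: [-0.1, 0.4, -0.5]
grip_width: 0.0856
grasp_force: 0.0
clock: 1.67
eef_pos: [0.5306, 0.3895, 0.1497]
tool_rot: [-0.029, 1.0, -0.0, -0.001]
ft_force: [-0.6, 0.2, 0.1]
grip_width: 0.0856
grasp_force: 0.0
turn [-0.0001 -0.0002 -0.0001] rows 1.0 shift [-0.0045 -0.0004  0.3457] rows 2.592981963850893
j [0.633  0.6003 0.3396 1.3116 0.0005 0.574 ] p [0.5306 0.3895 0.1497] t 1.6667 F [-0.5834  0.2434  0.1493] 0.08564840124872568 0.0
```

```bash
python3 -m inch '[[[0,0,0],[0,0,0.0692],-1],[[0,0,0],[0,0,0.0692],-1],[[0,0,0],[0,0,0.0692],-1],[[0,0,0],[0,0,0.0692],-1],[[0,0,0],[0,0,0.0692],-1],[[0,0,0],[0,0,0],-1],[[0,0,0],[0,0,0],-1]]'; python3 -m inch '[[[0,0,0],[0,0,0],1],[[0,0,0],[0,0,0],1],[[0,0,0],[0,0,0],1],[[0,0,0],[0,0,0],1],[[0,0,0],[0,0,0],1],[[0,0,0],[0,0,0],1],[[0,0,0],[0,0,0],1],[[0,0,0],[0,0,0],1]]'; python3 go.py .532 .3895 .046 93.4
```

```text
clock: 2.25
eef_pos: [0.5291, 0.39, 0.0463]
tool_rot: [-0.031, 1.0, -0.001, -0.001]
ft_force: [0.5, 0.2, 1.0]
grip_width: 0.0856
grasp_force: 0.0
clock: 2.92
eef_pos: [0.5316, 0.39, 0.0473]
tool_rot: [-0.03, 1.0, 0.0, 0.001]
ft_force: [-0.1, 0.2, 4.0]
grip_width: 0.0127
grasp_force: 60.5
turn [ 0.0001  0.0002 -0.    ] rows 1.0 shift [-0.0012 -0.0016  0.0043] rows 0.035510807790116575
j [ 0.6329  0.6743  0.1937  1.0889 -0.0001  0.5737] p [0.5316 0.39   0.0473] t 2.9167 F [-0.1154  0.1859  4.0495] 0.012743834287962138 60.52116394042969
```

```bash
python3 -m inch '[[[0,-0.0056,0],[0.001,0,-0.012],1],[[0,-0.0056,0],[0.001,0,-0.012],1],[[0,-0.0056,0],[0.001,0,-0.012],1],[[0,-0.0056,0],[0.001,0,-0.012],1],[[0,-0.0056,0],[0.001,0,-0.012],1],[[0,-0.0056,0],[0.001,0,-0.012],1],[[0,-0.0056,0],[0.001,0,-0.012],1],[[0,-0.0056,0],[0.001,0,-0.012],1],[[0,-0.0056,0],[0.001,0,-0.012],1],[[0,-0.0056,0],[0.001,0,-0.012],1]]';python3 -m inch '[[[0,0,0],[0,0,0],1],[[0,0,0],[0,0,0],1],[[0,0,0],[0,0,0],1]]'; python3 go.py .522 .3895 .08 93.4; python3 -c "
from h import *
c=cam('side','tip.png');cv2.imwrite('pics/tipc.png',cv2.resize(cv2.cvtColor(c['img'][120:300,220:460],cv2.COLOR_RGB2BGR),None,fx=3,fy=3))"
```

```text
clock: 3.75
eef_pos: [0.5227, 0.3894, 0.0823]
tool_rot: [-0.029, 0.984, 0.006, 0.176]
ft_force: [-0.1, -0.5, 2.2]
grip_width: 0.0126
grasp_force: 60.5
clock: 4.0
eef_pos: [0.5219, 0.3893, 0.0811]
tool_rot: [-0.029, 0.984, 0.005, 0.174]
ft_force: [-3.1, 0.2, 3.4]
grip_width: 0.0126
grasp_force: 60.6
turn [0.     0.0556 0.0001] rows 3.0 shift [-0.0003  0.0008  0.0038] rows 0.02917882366551832
j [ 0.7416  0.453  -0.1655  0.6765 -0.2176  0.6515] p [0.5219 0.3893 0.0811] t 4.0 F [-3.0825  0.1807  3.4265] 0.012580051259131838 60.584070682525635
```

View pics/tipc.png

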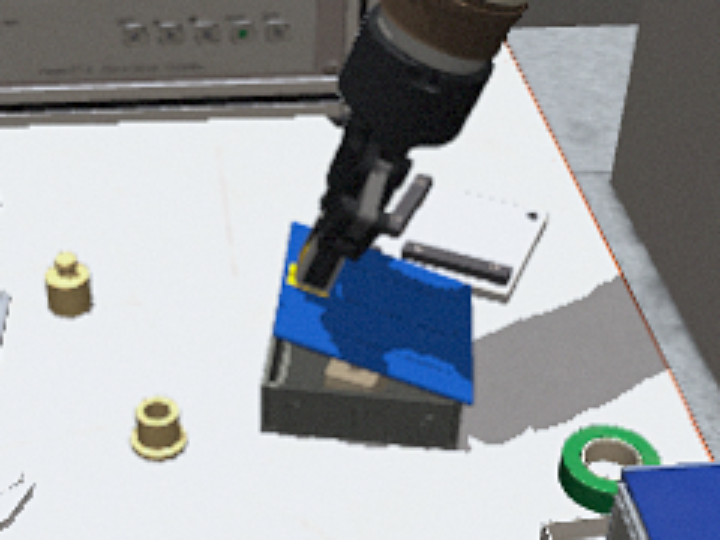

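The lid is tipped about 20°, with its near edge still on the rim and the block visible inside. Next I lift it and level it.

```bash
python3 -m inch '[[[0,0,0],[-0.018,0,-0.05],1],[[0,0,0],[-0.018,0,-0.05],1],[[0,0,0],[-0.018,0,-0.05],1],[[0,0,0],[-0.018,0,-0.05],1],[[0,0,0],[-0.018,0,-0.05],1],[[0,0.0186,0],[0,0,0],1],[[0,0.0185,0],[0,0,0],1],[[0,0.0185,0],[0,0,0],1],[[0,0,0],[0,0,0],1],[[0,0,0],[0,0,0],1]]'; python3 go.py .56 .35 .14 183
```

```text
clock: 4.88
eef_pos: [0.524, 0.3885, 0.1577]
tool_rot: [-0.028, 1.0, -0.001, 0.0]
ft_force: [0.3, 0.5, -2.0]
grip_width: 0.0126
grasp_force: 59.8
turn [-0.0004 -0.0002 -0.2493] rows 13.0 shift [ 0.1343 -0.1132  0.059 ] rows 1.3897516744193192
j [ 0.6391  0.5827  0.3303  1.3189 -0.0024  0.5823] p [0.524  0.3885 0.1577] t 4.8833 F [ 0.2617  0.4882 -2.016 ] 0.012578659562297473 59.780468344688416
```

```bash
python3 -m inch '[[[0,0,-0.0186],[0,0,0],1],[[0,0,-0.0186],[0,0,0],1],[[0,0,-0.0186],[0,0,0],1],[[0,0,-0.0186],[0,0,0],1],[[0,0,-0.0186],[0,0,0],1],[[0,0,-0.0186],[0,0,0],1],[[0,0,-0.0186],[0,0,0],1],[[0,0,-0.0186],[0,0,0],1],[[0,0,-0.0186],[0,0,0],1],[[0,0,-0.0186],[0,0,0],1]]';python3 -m inch '[[[0,0,-0.0186],[0,0,0],1],[[0,0,-0.0186],[0,0,0],1],[[0,0,-0.0186],[0,0,0],1],[[0,0,0],[0,0,0],1],[[0,0,0],[0,0,0],1]]'; python3 go.py .603 .316 .1 180
```

```text
clock: 5.72
eef_pos: [0.5209, 0.3892, 0.1613]
tool_rot: [-0.579, 0.815, -0.001, 0.002]
ft_force: [0.7, 0.1, -1.0]
grip_width: 0.0127
grasp_force: 59.8
clock: 6.13
eef_pos: [0.5211, 0.3892, 0.1614]
tool_rot: [0.709, -0.705, 0.001, -0.001]
ft_force: [0.1, 0.6, -1.6]
grip_width: 0.0124
grasp_force: 59.8
turn [-0.0006  0.0001  0.0009] rows 1.0 shift [ 0.244  -0.2732  0.2045] rows 3.146338414849331
j [ 0.6424  0.5739  0.3249  1.3187 -0.0018 -0.9342] p [0.5211 0.3892 0.1614] t 6.1333 F [ 0.1122  0.5581 -1.6056] 0.012386590071954947 59.83447551727295
```

```bash
python3 -m inch '[[[0,0,0],[0.0305,-0.034,0.0255],1],[[0,0,0],[0.0305,-0.034,0.0255],1],[[0,0,0],[0.0305,-0.034,0.0255],1],[[0,0,0],[0.0305,-0.034,0.0255],1],[[0,0,0],[0.0305,-0.034,0.0255],1],[[0,0,0],[0.0305,-0.034,0.0255],1],[[0,0,0],[0.0305,-0.034,0.0255],1],[[0,0,0],[0.0305,-0.034,0.0255],1],[[0,0,0],[0,0,0],1],[[0,0,0],[0,0,0],1]]'; python3 go.py .603 .316 .014 180; python3 - <<'E'
from m import *
cv2.imwrite('pics/lidc.png',cv2.resize(cv2.cvtColor(c['img'][100:300,220:440],cv2.COLOR_RGB2BGR),None,fx=3,fy=3))
lid=big(cv2.inRange(H,(100,120,60),(125,255,255)),(250,430,120,280)); print(rect(lid,.095))
E
```

```text
clock: 6.97
eef_pos: [0.6047, 0.3155, 0.0989]
tool_rot: [0.709, -0.705, 0.0, -0.0]
ft_force: [0.8, 1.3, -2.4]
grip_width: 0.0123
grasp_force: 59.8
turn [-0.0001 -0.0001  0.001 ] rows 1.0 shift [-0.0018  0.0055  0.283 ] rows 2.1230614301907225
j [ 0.4812  0.6783  0.3436  1.2357 -0.0007 -1.0956] p [0.6047 0.3155 0.0989] t 6.9667 F [ 0.8484  1.335  -2.3575] 0.01234341307563408 59.81257438659668
[559.4856 311.1101  24.0844  39.555    1.5135]
```

View pics/lidc.png

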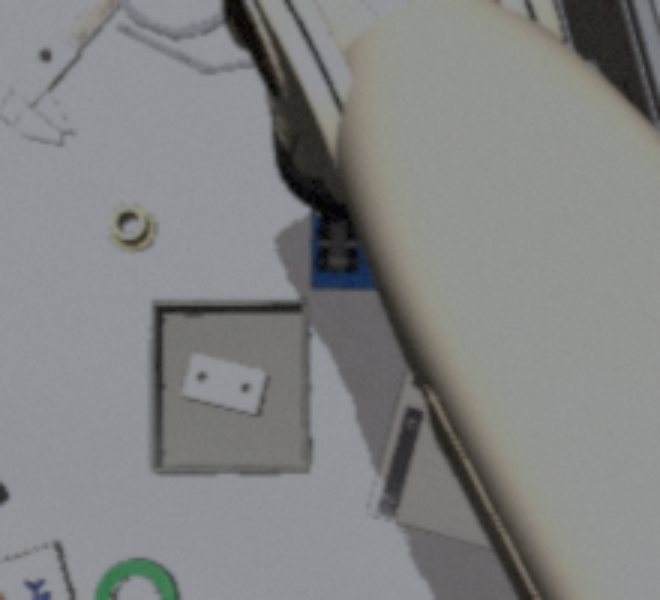

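The open tub shows the block at crop (225,383), tilted slightly. The lid's left edge is at y≈0.331 and its near edge at x≈0.547, as planned. I'll lower it.

```bash
python3 -m inch '[[[0,0,0],[0,0,0.031],1],[[0,0,0],[0,0,0.031],1],[[0,0,0],[0,0,0.031],1],[[0,0,0],[0,0,0.031],1],[[0,0,0],[0,0,0.031],1],[[0,0,0],[0,0,0.031],1],[[0,0,0],[0,0,0.031],1],[[0,0,0],[0,0,0.031],1],[[0,0,0],[0,0,0.025],1],[[0,0,0],[0,0,0],1]]'; python3 -m inch '[[[0,0,0],[0,0,0.006],1],[[0,0,0],[0,0,0.004],1],[[0,0,0],[0,0,0],1],[[0,0,0],[0,0,0],1]]'; python3 - <<'E'
from m import *
w=cv2.inRange(H,(0,0,150),(180,40,255)); 
G=cv2.cvtColor(c['img'],cv2.COLOR_RGB2GRAY)
sub=c['img'][195:262,268:326]; print(G[228,270:325:3], G[215:245:3,295], H[228,295],H[212,290])
E
```

```text
clock: 7.85
eef_pos: [0.6032, 0.3159, 0.0156]
tool_rot: [0.71, -0.704, 0.0, 0.001]
ft_force: [0.3, -0.6, -2.4]
grip_width: 0.0126
grasp_force: 59.8
clock: 8.18
eef_pos: [0.605, 0.3169, 0.0158]
tool_rot: [0.71, -0.704, 0.001, -0.001]
ft_force: [0.5, -0.2, -1.7]
grip_width: 0.0126
grasp_force: 59.8
[112  47 114 118 148 149 150 147 150 147 125 127 147 100 117 120 118 102
 137] [118 116 149 148 148 149 150 102 118 121] [109  13 154] [ 25  13 118]
```

```bash
python3 -m inch '[[[0,0,0],[0,0,0.005],1],[[0,0,0],[0,0,0],1],[[0,0,0],[0,0,0],1]]'; python3 -m inch '[[[0,0,0],[0,0,0.005],1],[[0,0,0],[0,0,0],1],[[0,0,0],[0,0,0],1]]'
```

```text
clock: 8.48
eef_pos: [0.6045, 0.3167, 0.0137]
tool_rot: [0.71, -0.704, 0.001, -0.001]
ft_force: [-0.0, -0.4, -1.9]
grip_width: 0.0126
grasp_force: 59.8
clock: 8.73
eef_pos: [0.6048, 0.3168, 0.0133]
tool_rot: [0.71, -0.704, 0.001, -0.001]
ft_force: [-1.9, -1.0, 4.3]
grip_width: 0.0125
grasp_force: 60.7
```

```bash
python3 -m inch '[[[0,0,0],[0,0,0],-1],[[0,0,0],[0,0,0],-1],[[0,0,0],[0,0,0],-1],[[0,0,0],[0,0,0],-1],[[0,0,0],[0,0,0],-1],[[0,0,0],[0,0,-0.05],-1],[[0,0,0],[0,0,-0.07],-1],[[0,0,0],[0,0,-0.1],-1],[[0,0,0],[0,0,-0.1],-1],[[0,0,0],[0,0,-0.1],-1]]'; python3 - <<'E'
from m import *
G=cv2.cvtColor(c['img'],cv2.COLOR_RGB2GRAY)
b=big(cv2.inRange(G,137,255),(276,318,206,250)); r=rect(b,.028); print('block',r,cv2.contourArea(b))
def tub():
    m=cv2.inRange(G,0,132); t=big(m,(262,330,190,264)); print('tub',rect(t,.038),cv2.boundingRect(t))
tub()
cs,_=cv2.findContours(cv2.inRange(G[215:243,284:312],0,115),cv2.RETR_LIST,cv2.CHAIN_APPROX_NONE)
for k in cs:
    p=k.reshape(-1,2).mean(0)+[284,215]; print(len(k),p,onz(c,[p],.028)[0])
E
```

```text
clock: 9.57
eef_pos: [0.6039, 0.3165, 0.139]
tool_rot: [0.71, -0.704, 0.001, -0.0]
ft_force: [0.6, -0.1, -0.9]
grip_width: 0.0855
grasp_force: 0.0
block [487.8397 392.2195  51.7199  29.2097  77.5351] 302.5
tub [493.9636 381.8008 142.5641 125.7946   1.575 ] (269, 190, 61, 69)
1 [299. 242.] [0.4563 0.381  0.028 ]
1 [296. 242.] [0.4561 0.3873 0.028 ]
1 [291. 242.] [0.4559 0.3978 0.028 ]
1 [304. 241.] [0.4587 0.3705 0.028 ]
1 [299. 240.] [0.4605 0.3811 0.028 ]
1 [291. 240.] [0.4601 0.3979 0.028 ]
1 [295. 239.] [0.4624 0.3896 0.028 ]
2 [285.5 239.5] [0.4608 0.4095 0.028 ]
1 [290. 237.] [0.4663 0.4003 0.028 ]
1 [311. 235.] [0.4717 0.3562 0.028 ]
6 [301.3333 229.    ] [0.4838 0.377  0.028 ]
5 [286.8 225.2] [0.491  0.4079 0.028 ]
80 [299.975  234.1125] [0.473  0.3795 0.028 ]
2 [310.5 221.5] [0.5002 0.3582 0.028 ]
2 [302.5 220.5] [0.5019 0.3751 0.028 ]
18 [307.5 219. ] [0.5053 0.3647 0.028 ]
4 [297. 217.] [0.509 0.387 0.028]
3 [310.6667 215.6667] [0.5126 0.3582 0.028 ]
2 [305.5 215.5] [0.5127 0.3691 0.028 ]
8 [302.25  215.625] [0.5122 0.376  0.028 ]
43 [293.1395 216.4651] [0.5099 0.3952 0.028 ]
```

```bash
python3 go.py .4878 .3922 .10 167.2
```

```text
turn [-0.0019  0.0011  0.0368] rows 2.0 shift [-0.1523  0.4427  0.1574] rows 3.7045166904537323
j [ 0.4832  0.6469  0.4149  1.3253 -0.0011 -1.0955] p [0.6072 0.3182 0.1472] t 9.6167 F [ 1.4182 -0.0904  5.1699] 0.08551059164982416 0.0
```

```bash
python3 -m inch '[[[0,0,0.0184],[0,0,0],-0.3],[[0,0,0.0184],[0,0,0],-0.3],[[0,0,0],[-0.0254,0.0738,0.026],-0.3],[[0,0,0],[-0.0254,0.0738,0.026],-0.3],[[0,0,0],[-0.0254,0.0738,0.026],-0.3],[[0,0,0],[-0.0254,0.0738,0.026],-0.3],[[0,0,0],[-0.0254,0.0738,0.026],-0.3],[[0,0,0],[-0.0254,0.0738,0.026],-0.3],[[0,0,0],[0,0,0],-0.3],[[0,0,0],[0,0,0],-0.3]]';python3 -m inch '[[[0,0,0],[0,0,0],-0.3],[[0,0,0],[0,0,0],-0.3]]'; python3 go.py .4878 .3922 .0165 167.2
python3 - <<'E'
from m import *
lid=big(cv2.inRange(H,(100,120,60),(125,255,255)),(280,430,120,230)); print('lid',rect(lid,.009))
s=cam('side'); 
k=big(cv2.inRange(hsv(s),(100,120,60),(125,255,255)),(200,360,120,250)); c=s
p=cv2.convexHull(k).reshape(-1,2); a=cv2.approxPolyDP(p.reshape(-1,1,2),4,True).reshape(-1,2); print(a.tolist(), onz(s,a,.009)[:,:2]*1000)
E
```

```text
clock: 10.45
eef_pos: [0.4836, 0.3911, 0.0905]
tool_rot: [-0.625, 0.781, -0.001, 0.0]
ft_force: [0.3, -1.0, 0.3]
grip_width: 0.0557
grasp_force: 0.0
clock: 10.62
eef_pos: [0.4862, 0.3905, 0.0916]
tool_rot: [-0.623, 0.782, -0.001, 0.002]
ft_force: [0.9, 0.2, -0.3]
grip_width: 0.0554
grasp_force: 0.0
turn [-0.0006  0.0003 -0.0002] rows 1.0 shift [-0.0066 -0.0039  0.2505] rows 1.8795398794818743
j [ 0.6776  0.5671  0.1249  1.1251 -0.0018 -0.6688] p [0.4862 0.3905 0.0916] t 10.6167 F [ 0.8851  0.2109 -0.2765] 0.05538909529243026 0.0
lid [604.2728 271.9572 114.1154 122.3676   0.7354]
[[272, 186], [321, 190], [311, 223], [259, 217]] [[661.4144 218.6248]
 [551.4108 213.7226]
 [553.2752 334.983 ]
 [660.5341 335.1599]]
```

```bash
python3 -m inch '[[[0,0,0],[-0.003,-0.002,0.042],-0.3],[[0,0,0],[-0.003,-0.002,0.042],-0.3],[[0,0,0],[0,0,0.042],-0.3],[[0,0,0],[0,0,0.042],-0.3],[[0,0,0],[0,0,0.042],-0.3],[[0,0,0],[0,0,0.04],-0.3],[[0,0,0],[0,0,0],-0.3],[[0,0,0],[0,0,0],-0.3]]'; python3 go.py .4878 .3922 .0165 167.2;  python3 -m inch '[[[0,0,0],[0,0,0],1],[[0,0,0],[0,0,0],1],[[0,0,0],[0,0,0],1],[[0,0,0],[0,0,0],1],[[0,0,0],[0,0,0],1],[[0,0,0],[0,0,0],1]]';python3 go.py .4878 .3922 .0165 167.2
```

```text
clock: 11.38
eef_pos: [0.4866, 0.3915, 0.0154]
tool_rot: [-0.624, 0.782, -0.001, 0.0]
ft_force: [0.1, 0.3, 0.9]
grip_width: 0.0555
grasp_force: 0.0
turn [-0.0002 -0.0001 -0.0001] rows 1.0 shift [-0.0032 -0.0033 -0.0037] rows 0.04421465312245019
j [ 0.6782  0.6457  0.0457  0.9705 -0.0015 -0.6685] p [0.4866 0.3915 0.0154] t 11.3833 F [0.0544 0.2738 0.8801] 0.05547569291215891 0.0
clock: 11.88
eef_pos: [0.4876, 0.3929, 0.0176]
tool_rot: [-0.624, 0.782, -0.001, 0.002]
ft_force: [1.1, -0.2, 5.2]
grip_width: 0.0303
grasp_force: 61.5
turn [-0.0007  0.0005  0.    ] rows 1.0 shift [ 0.0021 -0.0011  0.0036] rows 0.032112098264156654
j [ 0.679   0.643   0.0472  0.9701 -0.0016 -0.6685] p [0.4876 0.3929 0.0176] t 11.8833 F [ 1.0504 -0.1649  5.2204] 0.03029968397295315 61.514307260513306
```

```bash
python3 -m inch '[[[0,0,0],[0,0,-0.02],1],[[0,0,0],[0,0,-0.05],1],[[0,0,0],[0,0,-0.06],1],[[0,0,0],[0,0,-0.06],1],[[0,0,0],[0,0,-0.05],1],[[0,0,0.0045],[0,0,0],1],[[0,0,0],[0,0,0],1],[[0,0,0],[0,0,0],1],[[0,0,0],[0,0,0],1]]'; python3 go.py .4482 .2194 .07 165.6
```

```text
clock: 12.63
eef_pos: [0.4858, 0.3916, 0.0872]
tool_rot: [-0.613, 0.79, -0.001, -0.0]
ft_force: [0.2, -0.2, -0.9]
grip_width: 0.03
grasp_force: 60.8
turn [-0.0002 -0.0002  0.    ] rows 1.0 shift [ 0.5873 -0.0213  0.0572] rows 4.428281641797149
j [ 0.6792  0.5744  0.1252  1.1217 -0.0015 -0.6405] p [0.4858 0.3916 0.0872] t 12.6333 F [ 0.1568 -0.2352 -0.9099] 0.029963614721552626 60.791966915130615
```

```bash
python3 -m inch '[[[0,0,0],[0.0734,-0.0027,0],1],[[0,0,0],[0.0734,-0.0027,0],1],[[0,0,0],[0.0734,-0.0027,0],1],[[0,0,0],[0.0734,-0.0027,0],1],[[0,0,0],[0.0734,-0.0027,0],1],[[0,0,0],[0.0734,-0.0027,0],1],[[0,0,0],[0.0734,-0.0027,0],1],[[0,0,0],[0.0734,-0.0027,0],1],[[0,0,0],[0,0,0],1],[[0,0,0],[0,0,0],1]]'; python3 go.py .4482 .2194 .03 165.6; python3 -c "
from h import *
c=cam('side');cv2.imwrite('pics/pre.png',cv2.resize(cv2.cvtColor(c['img'][110:260,300:460],cv2.COLOR_RGB2BGR),None,fx=4,fy=4))"
```

```text
clock: 13.47
eef_pos: [0.4482, 0.2189, 0.0875]
tool_rot: [-0.612, 0.791, -0.0, 0.0]
ft_force: [-0.6, 1.2, 0.3]
grip_width: 0.0302
grasp_force: 60.8
turn [-0.0002 -0.     -0.0003] rows 1.0 shift [-0.0017  0.0005  0.1916] rows 1.4372203850605354
j [ 0.4547  0.3502 -0.2416  0.9784 -0.0007 -0.863 ] p [0.4482 0.2189 0.0875] t 13.4667 F [-0.6303  1.2425  0.2663] 0.03018714104160252 60.778337717056274
```

View pics/pre.png

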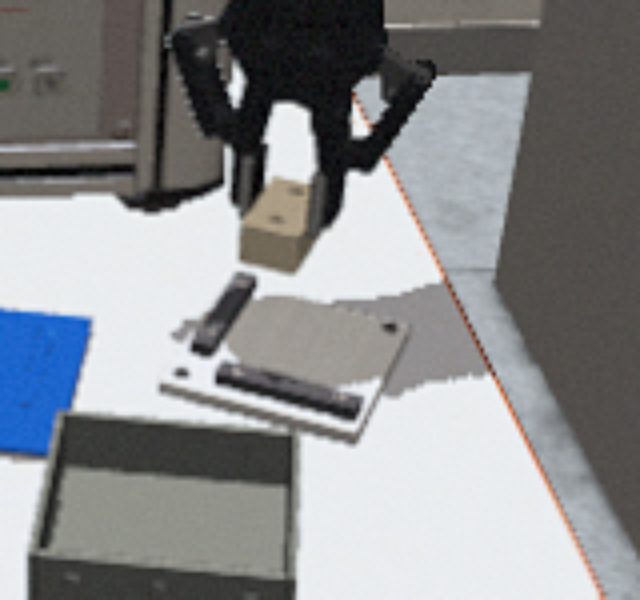

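The block is held level above the plate, short of both fences. I'll lower it in steps.

```bash
python3 -m inch '[[[0,0,0],[0,0,0.034],1],[[0,0,0],[0,0,0.034],1],[[0,0,0],[0,0,0.034],1],[[0,0,0],[0,0,0.034],1],[[0,0,0],[0,0,0.034],1],[[0,0,0],[0,0,0.034],1],[[0,0,0],[0,0,0],1],[[0,0,0],[0,0,0],1],[[0,0,0],[0,0,0],1]]'; python3 -m inch '[[[0,0,0],[0,0,0.005],1],[[0,0,0],[0,0,0],1],[[0,0,0],[0,0,0],1]]';python3 -m inch '[[[0,0,0],[0,0,0.003],1],[[0,0,0],[0,0,0],1],[[0,0,0],[0,0,0],1]]'
```

```text
clock: 14.27
eef_pos: [0.4492, 0.22, 0.0268]
tool_rot: [-0.613, 0.79, -0.001, 0.001]
ft_force: [-0.0, -0.2, -0.5]
grip_width: 0.0301
grasp_force: 60.8
clock: 14.52
eef_pos: [0.4494, 0.22, 0.0257]
tool_rot: [-0.613, 0.79, -0.001, 0.001]
ft_force: [0.1, 0.9, -0.6]
grip_width: 0.0301
grasp_force: 60.8
clock: 14.77
eef_pos: [0.4492, 0.2199, 0.0245]
tool_rot: [-0.613, 0.79, -0.001, 0.001]
ft_force: [0.1, -0.7, -0.1]
grip_width: 0.03
grasp_force: 60.8
```

```bash
for i in 1; do python3 -m inch '[[[0,0,0],[0,0,0.003],1],[[0,0,0],[0,0,0],1],[[0,0,0],[0,0,0],1]]'; done;python3 -m inch '[[[0,0,0],[0,0,0.003],1],[[0,0,0],[0,0,0],1],[[0,0,0],[0,0,0],1]]';python3 -m inch '[[[0,0,0],[0,0,0.002],1],[[0,0,0],[0,0,0],1],[[0,0,0],[0,0,0],1]]'
```

```text
clock: 15.02
eef_pos: [0.4493, 0.22, 0.0236]
tool_rot: [-0.613, 0.79, -0.001, 0.001]
ft_force: [0.2, -0.1, -0.0]
grip_width: 0.0303
grasp_force: 60.8
clock: 15.27
eef_pos: [0.4493, 0.22, 0.0235]
tool_rot: [-0.613, 0.79, -0.001, 0.001]
ft_force: [-1.5, -0.4, 6.5]
grip_width: 0.0299
grasp_force: 61.6
clock: 15.52
eef_pos: [0.4493, 0.22, 0.0235]
tool_rot: [-0.613, 0.79, -0.001, 0.001]
ft_force: [-2.3, -1.5, 11.5]
grip_width: 0.0301
grasp_force: 62.2
```

```bash
cat > f.py <<'E'
from h import *
o=telemetry.get_obs(); a=np.radians(-14.5); x=np.array([np.cos(a),np.sin(a)]); y=np.array([-x[1],x[0]])
F=o['ft_force']; p=o['eef_pos']; print('Fx %.1f Fy %.1f Fz %.1f'%(F[:2]@x,F[:2]@y,F[2]),'gap X %.2f Y %.2f mm'%(387.2-p[:2]@x*1e3,332.5-p[:2]@y*1e3),'z',p[2].round(4),'t',o['clock'])
E
python3 -m inch '[[[0,0,0],[0,0,-0.004],1],[[0,0,0],[0,0,0],1],[[0,0,0],[-0.005,-0.005,0],1],[[0,0,0],[-0.005,-0.005,0],1],[[0,0,0],[-0.005,-0.005,0],1],[[0,0,0],[0,0,0],1],[[0,0,0],[0,0,0],1]]' >/dev/null; python3 f.py; python3 -m inch '[[[0,0,0],[-0.004,-0.004,0],1],[[0,0,0],[0,0,0],1],[[0,0,0],[0,0,0],1]]' >/dev/null; python3 f.py
```

```text
Fx -3.2 Fy -2.8 Fz 8.3 gap X 3.68 Y 3.55 mm z 0.0235 t 16.1
Fx -3.8 Fy -4.2 Fz 8.8 gap X 2.85 Y 2.72 mm z 0.0235 t 16.35
```

```bash
python3 -m inch '[[[0,0,0],[0,0,-0.003],1],[[0,0,0],[0,0,0],1],[[0,0,0],[-0.003,-0.003,0],1],[[0,0,0],[0,0,0],1],[[0,0,0],[0,0,0],1]]' >/dev/null; python3 f.py; python3 -m inch '[[[0,0,0],[-0.003,-0.003,0],1],[[0,0,0],[0,0,0],1],[[0,0,0],[0,0,0],1]]' >/dev/null; python3 f.py
```

```text
Fx -0.5 Fy -0.2 Fz -1.2 gap X 0.77 Y 0.37 mm z 0.0239 t 16.7667
Fx 0.5 Fy 0.6 Fz -1.1 gap X -0.06 Y -0.51 mm z 0.024 t 17.0167
```

```bash
M='0'; python3 -m inch '[[[0,0,0],[-0.003,-0.003,0],1],[[0,0,0],[0,0,0],1],[[0,0,0],[0,0,0],1]]' >/dev/null; python3 f.py; python3 -m inch '[[[0,0,0],[-0.002,-0.002,0],1],[[0,0,0],[0,0,0],1],[[0,0,0],[0,0,0],1]]' >/dev/null; python3 f.py
```

```text
Fx -0.4 Fy -3.1 Fz 0.6 gap X -0.56 Y -0.79 mm z 0.0239 t 17.2667
Fx -2.4 Fy -5.7 Fz 0.2 gap X -0.81 Y -0.85 mm z 0.0238 t 17.5167
```

```bash
python3 -m inch '[[[0,0,0],[-0.0007,-0.002,0.0008],1],[[0,0,0],[0,0,0],1],[[0,0,0],[0,0,0],1]]' >/dev/null; python3 f.py; python3 -m inch '[[[0,0,0],[0,-0.001,0],1],[[0,0,0],[0,0,0],1],[[0,0,0],[0,0,0],1]]' >/dev/null; python3 f.py
```

```text
Fx -2.9 Fy -4.1 Fz 3.5 gap X -0.95 Y -0.80 mm z 0.0236 t 17.7667
Fx -3.7 Fy -6.2 Fz 3.9 gap X -0.98 Y -0.81 mm z 0.0236 t 18.0167
```

```bash
python3 -m inch '[[[0,0,0],[-0.0005,-0.0018,0],1],[[0,0,0],[0,0,0],1],[[0,0,0],[0,0,0],1],[[0,0,0],[0,0,0],1]]' >/dev/null; python3 f.py; python3 -m inch '[[[0,0,0],[0,-0.001,-0.0002],1],[[0,0,0],[0,0,0],1],[[0,0,0],[0,0,0],1],[[0,0,0],[0,0,0],1]]' >/dev/null; python3 f.py; python3 -c "
from h import *
c=cam('side');cv2.imwrite('pics/seat.png',cv2.resize(cv2.cvtColor(c['img'][110:260,300:460],cv2.COLOR_RGB2BGR),None,fx=4,fy=4))"
```

```text
Fx -4.5 Fy -6.0 Fz 3.5 gap X -1.08 Y -0.84 mm z 0.0236 t 18.35
Fx -5.2 Fy -4.4 Fz 4.2 gap X -1.13 Y -0.78 mm z 0.0236 t 18.6833
```

View pics/seat.png

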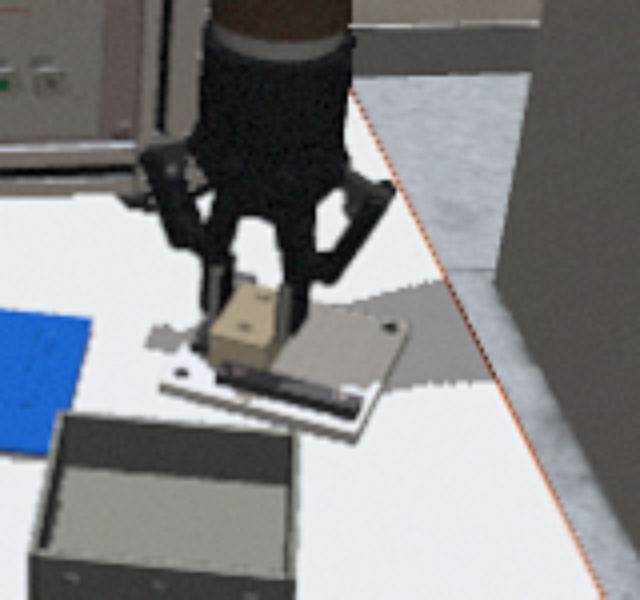

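The block sits in the corner with its long side at the far fence and its end at the left fence. I'll bring both pushes to about 7 N.

```bash
python3 -m inch '[[[0,0,0],[-0.001,-0.002,-0.0003],1],[[0,0,0],[0,0,0],1],[[0,0,0],[0,0,0],1],[[0,0,0],[0,0,0],1]]' >/dev/null; python3 f.py; python3 -m inch '[[[0,0,0],[-0.0005,-0.001,-0.0002],1],[[0,0,0],[0,0,0],1],[[0,0,0],[0,0,0],1],[[0,0,0],[0,0,0],1]]' >/dev/null; python3 f.py;  python3 -m inch '[[[0,0,0],[0,0,0],1],[[0,0,0],[0,0,0],1],[[0,0,0],[0,0,0],1],[[0,0,0],[0,0,0],1]]'; python3 f.py; python3 go.py .458 .225 .0235 165.6
```

```text
Fx -7.5 Fy -5.5 Fz 5.4 gap X -1.28 Y -0.83 mm z 0.0236 t 19.0667
Fx -6.2 Fy -6.2 Fz 4.3 gap X -1.25 Y -0.81 mm z 0.0236 t 19.4
clock: 19.73
eef_pos: [0.4595, 0.2254, 0.0236]
tool_rot: [-0.613, 0.79, 0.0, -0.002]
ft_force: [-8.5, -5.5, 5.5]
grip_width: 0.0302
grasp_force: 61.5
Fx -6.9 Fy -7.4 Fz 5.5 gap X -1.25 Y -0.80 mm z 0.0236 t 19.7333
turn [ 0.0005 -0.0004  0.    ] rows 1.0 shift [0.0026 0.0046 0.0004] rows 0.03973675606870419
j [ 0.4561  0.4549 -0.276   0.844  -0.     -0.8636] p [0.4595 0.2254 0.0236] t 19.7333 F [-8.5496 -5.4708  5.4842] 0.030239072518604703 61.50636970996857
```

```bash
python3 -m inch '[[[0,0,0],[-0.0004,-0.0008,-0.001],1],[[0,0,0],[0,0,0],1],[[0,0,0],[0,0,0],1],[[0,0,0],[0,0,0],1],[[0,0,0],[0,0,0],1],[[0,0,0],[0,0,0],1]]' >/dev/null; python3 f.py; python3 -m inch '[[[0,0,0],[0,0,0],1],[[0,0,0],[0,0,0],1]]' >/dev/null; python3 f.py
python3 - <<'E'
from m import *
lid=big(cv2.inRange(H,(100,120,60),(125,255,255)),(280,430,120,230)); print('lid',rect(lid,.009))
E
```

```text
Fx -7.1 Fy -5.4 Fz 4.5 gap X -1.26 Y -0.85 mm z 0.0236 t 20.2333
Fx -6.6 Fy -6.1 Fz 3.8 gap X -1.27 Y -0.80 mm z 0.0237 t 20.4
lid [603.3243 271.4056 112.8518 122.5336   1.4214]
```

Both pushes are steady at 6–7 N and Fz is about 4 N. The lid lies clear, so I'm handing in.

```bash
python3 -c "
from workcell import workorder
print(workorder.job_done())"
```

```text
the job is handed in; nothing more can be done
None
```

I handed the job in at about 20 s: the lid was tipped about 20° and laid flat clear of the tub and corner stop, and the block is held in the corner with about 6–7 N on each fence and about 4 N downward; no pass or fail result came back.

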